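Shim the cassette press until it is tight and hold it

ROBOT

A 6-joint arm with a two-finger parallel gripper is mounted at the origin on a cart in front of the work surface, level with it; the furniture and walls round the work are solid. World frame = base frame: x ahead of the robot, y to its left, z up, the work surface at z = 0. Lengths are in m, angles in degrees, forces in N, time in s.
With the tool pointing down it reaches from about 0.35 to 0.875 m from the base axis. Payload 4.2 kg.
Tool frame: the origin (TCP) lies at the very end of the fingers, on their centre line; the grasp point (between the pads) lies 19 mm behind it (r.hold_point_z is the distance from the TCP to the grasp point, in m); z points along the fingers, y is the direction in which the jaws open and shut (so a half turn about z gives the same grasp; the last joint's range is limited). The gripper opens to 87 mm and grips with 3 to 60 N. Pads are 19 mm wide; open, the fingers measure 117 mm over their backs; the gripper's body (75 mm by 190 mm) begins 51 mm behind the grasp point.
Start: joints at [84.947, 22.042, 0.453, 0, -68.411, -14.817], TCP at [0.212, 0.588, 0.223] pointing down, gripper open.
Joint ranges: [-179.83, 179.83], [-69.29, 118.12], [-61.27, 80.66], [-181.25, 117.63], [-171.15, -9.14], [-177.46, 177.46]. Speed limits (degrees/s): [159.86, 159.86, 180, 180, 180, 180].

INTERFACE

Orientations are given as a 3x3 rotation matrix whose columns are the frame's x, y, z axes.
In Python, from station import r, cams, ticket gives the robot as it stands.
- The arm moves only by the tool drive_tool, never from a script. Its argument "deltas" is a list of rows, each an object of numbers: "dx", "dy", "dz": the shift along the tool's x, y, z in m; "wx", "wy", "wz": the turn, a rotation vector about the tool's x, y, z in degrees. A call has 1 to 20 rows; each row is the pose to reach, as a shift and turn from the pose commanded when the call began, along the tool's axes at that moment; what a row does not reach only later rows make up. A row lasts 1/10 s, in which the tool goes at most 50 mm and 8.59 degrees, less where a joint would pass 70% of its speed; a pose out of reach is approached as far as the arm can. A call with a gripper value outside its range is refused whole. "gripper" is the opening, from 0 (shut) to 1 (fully open), set as the call begins (left out, the last holds). The fingers move at their own pace and stop on an object; the grip force is fixed at half the most. Time passes only in rows, so rows that repeat a pose let the fingers close. It gives the time, the measured TCP pose, the force and the opening at its end, in the units of the state.
- r.sense(): the state, without advancing time (a new reading comes with each control period).
- cams.capture(name): name is "scene" or "top" or "wrist"; returns the picture (480x640x3 uint8, red, green, blue); there is no depth.
- cams.camera_model(name): a dict with "intrinsics" (3x3 intrinsics, pixels), "extrinsics" (4x4, takes a point from world to camera coordinates); the wrist camera has in their place "T_tool_cam" (4x4, takes a point from camera to tool coordinates, whose origin is the TCP and whose axes are the flange's). Camera axes: x right, y down, z forward; pixel columns grow to the right and rows downward; lengths in m; the calibration is good to about 2 mm. The wrist camera is an equidistant fisheye: a pixel r from the principal point sees the ray r / f radians off the axis. A picture is of the moment at which its call begins: read the wrist's pose just before it. camera_model takes no time and is no camera call.
- ticket.finish_job(): hands the job in, once; it reports no verdict.
The state is a dict: "time_s": time; "joints": joint angles; "joint_velocities": joint speeds; "effort": joint torques, N m; "tcp_pos": TCP position; "ee_rot": TCP orientation; "wrist_force": force on the tool from outside, world axes, zero at the start; "moment": the same for the moment, N m; "gripper_width": opening from 0.0 (shut) to 1.0 (fully open).
Only numpy, scipy, OpenCV 4.12 (cv2) and the standard library are available. Lean on these libraries where they do the work, as an engineer would, in place of code of your own. Each camera call takes 0.05 s, during which the arm holds its last target.

TASK

The glass cassette in the small press has to be clamped. First take the vial out of the press's gap and stand it upright on the bench; then stand white spacers from the stand fully down in the gap, one after another, until the press closes on them: pushing the black handle towards the cassette, you feel the sprung pad press the stack firmly against the glass before the handle reaches its end stop (if it does not, add another). Finish holding the handle like that, pad pushed about half way into its spring and never bottomed out, with unused spacers still in the stand and nothing else on the bench disturbed.

Things in the scene. Friction and masses are not known exactly. Their poses are not given: they have to be found in the camera images.
- press: Fixed press: aluminium base 190 (x, -100 to +90) x 80 x 10 mm. Origin at bench level, z up, x = push direction from handle to back stop. Channel 60 mm wide (y -30 to +30) between side rails 30 mm above the bench; its floor is at z = 10 mm. The gap to fill lies in it between pad (pad_face) and cassette (stop_face), 30 to 59 mm long with the carriage back
- carriage (a joint): slide of the grey carriage with its handle along the press's +x, m: 0 = fully back (where it starts), 0.034 = at its front end stop. A weak spring (1.2 N at 0, 3.2 N at 0.034) brings it back by itself when it is let go
- handle_top (a point): centre of the top of the black upright handle on the carriage, 86 mm above the bench. The handle is 16 (x) x 26 (y) mm in section, free all round down to 51 mm above the bench; axes parallel to the press; 75 mm behind the press origin when the carriage is back
- pad (a joint): how far the sprung pad is pushed back into the carriage, m: 0 = fully out (where it starts), 0.020 = bottomed out on the metal. Spring 600 N/m with 3 N preload: 5.4 N at 0.004, 9 N at 0.010, 13 N at 0.017. Pad travel forward = carriage value minus this value
- pad_face (a point): centre of the front (rubber) face of the steel pressure pad, 30 mm above the bench; pad 10 (x) x 50 (y) x 34 mm, top 47 mm above the bench, on two rods in front of the carriage; axes parallel to the press, x pointing into the gap. With the carriage back it is 30 mm behind the press origin
- end_stop: back stop with a clear glass cassette 50 mm wide on its front, 56 mm high above the bench, clamped at a different place along the channel each time. Origin at the foot of the cassette's front face, on the channel floor (10 mm above the bench); axes parallel to the press
- stop_face (a point): point on the cassette's front face, 30 mm above the bench, on the channel's centre line; x points away from the gap. The stack has to press against this face
- vial: amber screw vial with black cap, diameter 25 mm (cap 22), height 50 mm, standing on the channel floor inside the gap, in the way. Origin at the centre of its underside, z up
- stand: grey plastic stand, 140 (x) x 68 (y) mm, fixed to the bench, origin at bench level under its centre. Three slots in a row along x at -42, 0 and +42 mm hold the spacers; slot floor 6 mm, ribs 22 mm above the bench
- spacer_0: plain white plastic spacer standing upright in the stand (the three are alike): foot block 20 mm thick (its x) x 50 mm wide (its y) x 40 mm high, on top a centred grip tab 20 (x) x 24 (y) mm reaching up to 64 mm. 50 g. Origin at the centre of its underside, z up
- spacer_1: plain white plastic spacer standing upright in the stand (the three are alike): foot block 20 mm thick (its x) x 50 mm wide (its y) x 40 mm high, on top a centred grip tab 20 (x) x 24 (y) mm reaching up to 64 mm. 50 g. Origin at the centre of its underside, z up
- spacer_2: plain white plastic spacer standing upright in the stand (the three are alike): foot block 20 mm thick (its x) x 50 mm wide (its y) x 40 mm high, on top a centred grip tab 20 (x) x 24 (y) mm reaching up to 64 mm. 50 g. Origin at the centre of its underside, z up
- flask_50: bystander, leave alone: small conical glass flask, diameter 50, height 85 mm; origin at the centre of its underside
- bottle_100: bystander, leave alone: screw-cap bottle, diameter 56, height 106 mm; origin at the centre of its underside
- petri_a: bystander, leave alone: petri dish, diameter 92, height 15 mm; origin at the centre of its underside
- vial_b: bystander, leave alone: a second screw vial like the one in the press, 25 x 25 x 50, standing in front of the grey bench reader mm; origin at the centre of its underside

How it is judged (in metres and radians):
On the way, in this order (a step that is already met when the one before it is completed fails the run):
1. the vial stands upright on the bench, let go, out of the press (height (world z) of vial between -0.005 and 0.005 m and angle between vial's own z axis and vertical below 0.1 rad and linear speed of vial below 0.03 m/s and contact force between the fingers and vial below 0.1 N), for 0.2 s.
2. a spacer stands fully down in the gap, let go (((z of spacer_0 in the frame of press between 0.007 and 0.013 m and x of spacer_0 in the frame of pad_face above 0.006 m and x of spacer_0 in the frame of stop_face below -0.006 m and y of spacer_0 in the frame of press between -0.008 and 0.008 m and angle between spacer_0's own z axis and vertical below 0.12 rad and contact force between the fingers and spacer_0 below 0.2 N) or (z of spacer_1 in the frame of press between 0.007 and 0.013 m and x of spacer_1 in the frame of pad_face above 0.006 m and x of spacer_1 in the frame of stop_face below -0.006 m and y of spacer_1 in the frame of press between -0.008 and 0.008 m and angle between spacer_1's own z axis and vertical below 0.12 rad and contact force between the fingers and spacer_1 below 0.2 N) or (z of spacer_2 in the frame of press between 0.007 and 0.013 m and x of spacer_2 in the frame of pad_face above 0.006 m and x of spacer_2 in the frame of stop_face below -0.006 m and y of spacer_2 in the frame of press between -0.008 and 0.008 m and angle between spacer_2's own z axis and vertical below 0.12 rad and contact force between the fingers and spacer_2 below 0.2 N))), for 0.2 s.
At the end, for the whole second after the job is handed in: Vial upright on the bench (height 5 mm, 0.1 rad), let go. 1 or more spacers upright on the gap floor (3 mm, 0.12 rad, 8 mm off centre), others within 12 mm of their start. Robot holds the handle still (over 2 N), pad pressed in 4 to 17 mm, pad and cassette each bear on a spacer with over 3 N (all of step 1 and ((z of spacer_0 in the frame of press between 0.007 and 0.013 m and x of spacer_0 in the frame of pad_face above 0.006 m and x of spacer_0 in the frame of stop_face below -0.006 m and y of spacer_0 in the frame of press between -0.008 and 0.008 m and angle between spacer_0's own z axis and vertical below 0.12 rad and contact force between the fingers and spacer_0 below 0.2 N) or (z of spacer_1 in the frame of press between 0.007 and 0.013 m and x of spacer_1 in the frame of pad_face above 0.006 m and x of spacer_1 in the frame of stop_face below -0.006 m and y of spacer_1 in the frame of press between -0.008 and 0.008 m and angle between spacer_1's own z axis and vertical below 0.12 rad and contact force between the fingers and spacer_1 below 0.2 N) or (z of spacer_2 in the frame of press between 0.007 and 0.013 m and x of spacer_2 in the frame of pad_face above 0.006 m and x of spacer_2 in the frame of stop_face below -0.006 m and y of spacer_2 in the frame of press between -0.008 and 0.008 m and angle between spacer_2's own z axis and vertical below 0.12 rad and contact force between the fingers and spacer_2 below 0.2 N)) and ((z of spacer_0 in the frame of press between 0.007 and 0.013 m and x of spacer_0 in the frame of pad_face above 0.006 m and x of spacer_0 in the frame of stop_face below -0.006 m and y of spacer_0 in the frame of press between -0.008 and 0.008 m and angle between spacer_0's own z axis and vertical below 0.12 rad and contact force between the fingers and spacer_0 below 0.2 N) or (distance of spacer_0 from where it was at the start of the episode below 0.012 m and angle between spacer_0's own z axis and vertical below 0.12 rad)) and ((z of spacer_1 in the frame of press between 0.007 and 0.013 m and x of spacer_1 in the frame of pad_face above 0.006 m and x of spacer_1 in the frame of stop_face below -0.006 m and y of spacer_1 in the frame of press between -0.008 and 0.008 m and angle between spacer_1's own z axis and vertical below 0.12 rad and contact force between the fingers and spacer_1 below 0.2 N) or (distance of spacer_1 from where it was at the start of the episode below 0.012 m and angle between spacer_1's own z axis and vertical below 0.12 rad)) and ((z of spacer_2 in the frame of press between 0.007 and 0.013 m and x of spacer_2 in the frame of pad_face above 0.006 m and x of spacer_2 in the frame of stop_face below -0.006 m and y of spacer_2 in the frame of press between -0.008 and 0.008 m and angle between spacer_2's own z axis and vertical below 0.12 rad and contact force between the fingers and spacer_2 below 0.2 N) or (distance of spacer_2 from where it was at the start of the episode below 0.012 m and angle between spacer_2's own z axis and vertical below 0.12 rad)) and (contact force between pad and spacer_0 above 3 N or contact force between pad and spacer_1 above 3 N or contact force between pad and spacer_2 above 3 N) and (contact force between end_stop and spacer_0 above 3 N or contact force between end_stop and spacer_1 above 3 N or contact force between end_stop and spacer_2 above 3 N) and value of joint pad between 0.004 and 0.017 m and velocity of joint carriage between -0.01 and 0.01 m/s and contact force between any of the fingers, the arm and carriage above 2 N); the arm keeps its last pose, push and grip.
It fails at once if the pad is bottomed out (glass at risk) (value of joint pad above 0.0192 m).
It fails at once if the vial is tipped over (angle between vial's own z axis and vertical above 0.6 rad).
It fails at once if a bystander is moved by more than 30 mm (distance of any of flask_50, bottle_100, petri_a, vial_b from where it was at the start of the episode above 0.03 m).
It also fails if it takes over 72 s, if anything falls off the work surface, if the arm or the gripper's body presses on something with over 40 N, if the wrist force passes 120 N, or if a joint passes its speed limit or range.

## Working session

There is one attempt and no reset: what is moved stays moved. The work goes in short steps, Python scripts to look and compute and a tool call to move; the robot and the scene stay as the last step left them, time stands still between calls to the robot, and variables do not carry over. Pictures are saved under pics/ and viewed, and the job is handed in when it is done.

Besides the shell and the picture viewer there is one more tool, called after "Call:" as name(argument=value, ...) on one line, values as JSON. drive_tool: Moves the arm, as the interface text tells. Its arguments: {"type":"object","properties":{"deltas":{"type":"array","items":{"type":"object","properties":{"dx":{"type":"number"},"dy":{"type":"number"},"dz":{"type":"number"},"wx":{"type":"number"},"wy":{"type":"number"},"wz":{"type":"number"}}}},"gripper":{"type":"number"}},"required":["deltas"]}

```bash
ls; mkdir -p pics
python3 - <<'E'
from station import r,cams,ticket
import cv2,numpy as np
np.set_printoptions(precision=4,suppress=True)
s=r.sense()
for k,v in s.items(): print(k,v)
for n in("scene","top","wrist"):
    im=cams.capture(n); cv2.imwrite(f"pics/{n}0.png",im[:,:,::-1]); print(n,cams.camera_model(n))
E
```

```text
pics
time_s 0.0
joints [ 84.9472  22.091    0.379   -0.0293 -68.4112 -14.818 ]
joint_velocities [-0.0035  0.0113 -0.0276  0.0286  0.057   0.1073]
effort [ -0.0011 -39.0663  18.7406   4.2198   0.0109  -0.0002]
tcp_pos [0.2122 0.5872 0.2215]
ee_rot [[ 0.9404 -0.3401 -0.0007]
 [-0.3401 -0.9404 -0.0021]
 [ 0.0001  0.0022 -1.    ]]
wrist_force [ 0.2032 -0.1146  0.0578]
moment [ 0.019  -0.0492 -0.0219]
gripper_width 1.0021518418004283
scene {'intrinsics': array([[588.3693,   0.    , 321.4188],
       [  0.    , 588.3693, 234.9018],
       [  0.    ,   0.    ,   1.    ]]), 'extrinsics': array([[ 0.5913, -0.8062,  0.0202, -0.0595],
       [-0.5681, -0.4342, -0.6991,  0.4388],
       [ 0.5724,  0.4019, -0.7147,  0.7285],
       [ 0.    ,  0.    ,  0.    ,  1.    ]])}
top {'intrinsics': array([[472.62  ,   0.    , 314.9495],
       [  0.    , 472.62  , 244.9478],
       [  0.    ,   0.    ,   1.    ]]), 'extrinsics': array([[ 0.0114, -0.9999,  0.0014,  0.2445],
       [-0.9983, -0.0115, -0.0568,  0.4459],
       [ 0.0568, -0.0007, -0.9984,  0.9871],
       [ 0.    ,  0.    ,  0.    ,  1.    ]])}
wrist {'intrinsics': array([[371.6483,   0.    , 315.8235],
       [  0.    , 371.6483, 242.6632],
       [  0.    ,   0.    ,   1.    ]]), 'T_tool_cam': array([[-0.0003, -0.9545, -0.2982,  0.083 ],
       [ 1.    , -0.0004,  0.0003, -0.001 ],
       [-0.0004, -0.2982,  0.9545, -0.1614],
       [ 0.    ,  0.    ,  0.    ,  1.    ]])}
```

View pics/scene0.png

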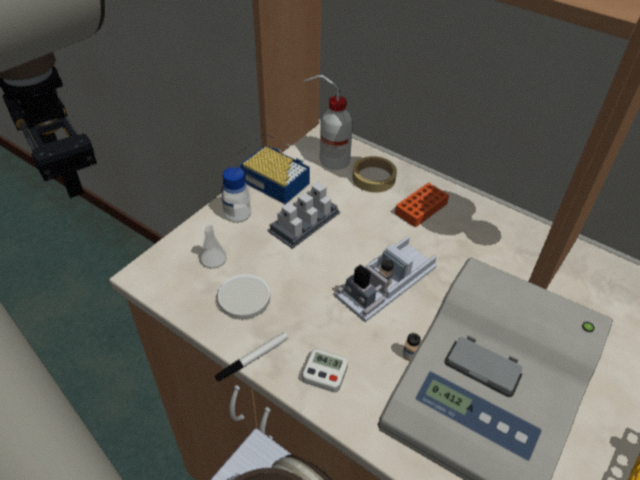

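View pics/top0.png

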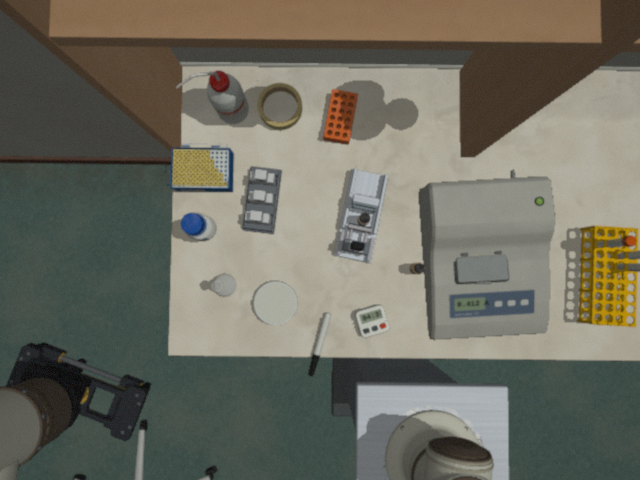

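View pics/wrist0.png

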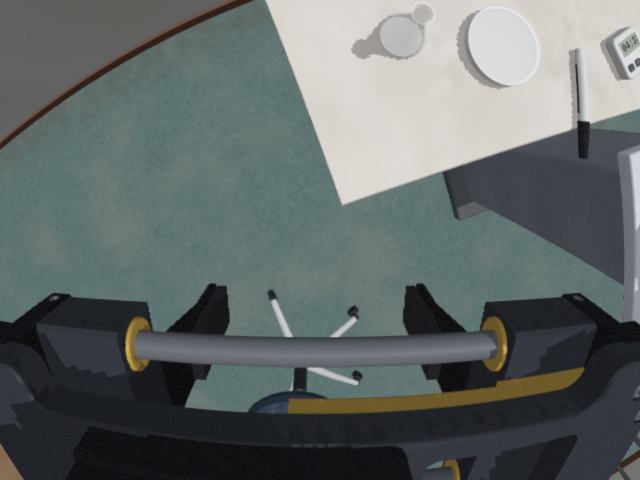

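Top view: press near px (362,215) with its handle at (356,245), vial cap at (364,218), stand near (262,200), and its three spacers at (264,175), (261,196) and (258,217). I'll zoom in.

```bash
cat > h.py <<'E'
import numpy as np,cv2
np.set_printoptions(precision=4,suppress=True)
from station import r,cams,ticket
def plane(n,px,z):
    m=cams.camera_model(n);K=m['intrinsics'];E=m['extrinsics'];R=E[:3,:3];t=E[:3,3]
    px=np.atleast_2d(np.array(px,float)); d=np.c_[px,np.ones(len(px))]@np.linalg.inv(K).T@R; c=-R.T@t
    return c+d*((z-c[2])/d[:,2])[:,None]
def proj(n,P):
    m=cams.camera_model(n);K=m['intrinsics'];E=m['extrinsics'];P=np.atleast_2d(P)
    q=(P@E[:3,:3].T+E[:3,3])@K.T; return q[:,:2]/q[:,2:]
def wpose(s): 
    T=np.eye(4);T[:3,:3]=s['ee_rot'];T[:3,3]=s['tcp_pos'];return T@cams.camera_model('wrist')['T_tool_cam']
def wplane(T,px,z):
    K=cams.camera_model('wrist')['intrinsics'];px=np.atleast_2d(np.array(px,float))
    u=(px-K[:2,2])/K[0,0];th=np.linalg.norm(u,axis=1)+1e-12
    d=np.c_[u*(np.sin(th)/th)[:,None],np.cos(th)]@T[:3,:3].T;c=T[:3,3]
    return c+d*((z-c[2])/d[:,2])[:,None]
def wproj(T,P):
    K=cams.camera_model('wrist')['intrinsics'];P=np.atleast_2d(P);q=(P-T[:3,3])@T[:3,:3]
    rr=np.linalg.norm(q[:,:2],axis=1);th=np.arctan2(rr,q[:,2]);return q[:,:2]/rr[:,None]*th[:,None]*K[0,0]+K[:2,2]
E
python3 - <<'E'
from h import *
im=cv2.imread('pics/top0.png')
a=cv2.resize(im[150:280,230:400],None,fx=4.5,fy=4.5,interpolation=cv2.INTER_CUBIC);cv2.imwrite('pics/topz.png',a)
im=cv2.imread('pics/scene0.png')
a=cv2.resize(im[170:330,260:450],None,fx=3.7,fy=3.7,interpolation=cv2.INTER_CUBIC);cv2.imwrite('pics/scz.png',a)
for n,p,z in [('handle',(356,245),.086),('vialcap',(364,218),.06),('sp',(264,175),.07),('sp',(261,196),.07),('sp',(258,217),.07),('bottle',(194,224),.106),('flask',(222,285),.0),('vial_b',(415,268),.05),('petri',(275,302),.015),('pen',(320,343),0.01),('timer',(371,320),.02),('orange',(340,117),.03)]: print(n,plane('top',p,z))
E
```

```text
handle [[0.4397 0.1692 0.086 ]]
vialcap [[0.4961 0.1511 0.06  ]]
sp [[0.5794 0.3536 0.07  ]]
sp [[0.5369 0.3589 0.07  ]]
sp [[0.4945 0.3642 0.07  ]]
bottle [[0.4754 0.4825 0.106 ]]
flask [[0.3561 0.4467 0.    ]]
vial_b [[0.3964 0.046  0.05  ]]
petri [[0.3223 0.3319 0.015 ]]
pen [[0.2376 0.2367 0.01  ]]
timer [[0.2876 0.1312 0.02  ]]
orange [[0.7132 0.1998 0.03  ]]
```

View pics/topz.png

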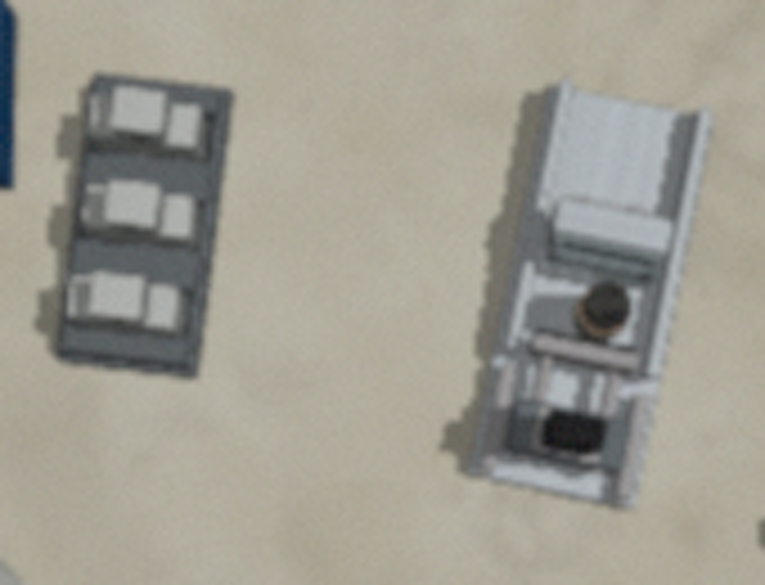

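View pics/scz.png

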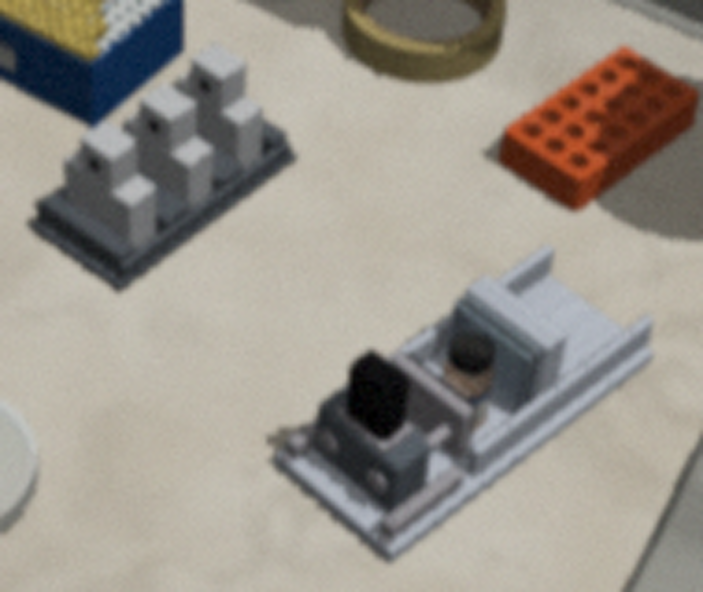

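```bash
cat >> h.py <<'E'
def go(x,y,z,yaw):
    """tool-frame delta from the present pose to x,y,z, tool down with tool x at yaw"""
    s=r.sense();R=s['ee_rot'];d=R.T@(np.array([x,y,z])-s['tcp_pos'])
    c,sn=np.cos(np.radians(yaw)),np.sin(np.radians(yaw));G=np.array([[c,sn,0],[sn,-c,0],[0,0,-1.]])
    from scipy.spatial.transform import Rotation as Ro
    print('d',d,'w',Ro.from_matrix(R.T@G).as_rotvec(degrees=True),'dist',np.linalg.norm(d),'t',s['time_s'])
E
python3 -c "
from h import *
go(.50,.155,.2,-11)"
```

```text
d [0.4176 0.3088 0.0223] w [ 0.0972 -0.0001 -8.8748] dist 0.5198339712171905 t 0.15
```

Call:
drive_tool(deltas=[{"dx":0.1,"dy":0.075,"dz":0.0,"wz":-2},{"dx":0.2,"dy":0.15,"dz":0.01,"wz":-5},{"dx":0.3,"dy":0.225,"dz":0.015,"wz":-7},{"dx":0.418,"dy":0.309,"dz":0.022,"wz":-9},{"dx":0.418,"dy":0.309,"dz":0.022,"wz":-9},{"dx":0.418,"dy":0.309,"dz":0.022,"wz":-9},{"dx":0.418,"dy":0.309,"dz":0.022,"wz":-9},{"dx":0.418,"dy":0.309,"dz":0.022,"wz":-9},{"dx":0.418,"dy":0.309,"dz":0.022,"wz":-9},{"dx":0.418,"dy":0.309,"dz":0.022,"wz":-9},{"dx":0.418,"dy":0.309,"dz":0.022,"wz":-9},{"dx":0.418,"dy":0.309,"dz":0.022,"wz":-9},{"dx":0.418,"dy":0.309,"dz":0.022,"wz":-9},{"dx":0.418,"dy":0.309,"dz":0.022,"wz":-9},{"dx":0.418,"dy":0.309,"dz":0.022,"wz":-9}])

```text
schema error: expected keys dx, dy, dz, wx, wy, wz
```

Run:
```python
from h import *
s=r.sense();im=cams.capture('wrist');cv2.imwrite('pics/w1.png',im[:,:,::-1]);np.save('w1.npy',wpose(s));print(s['tcp_pos'],s['time_s'],s['joints'])
```

```text
[0.2123 0.5874 0.2217] 0.15 [ 84.9483  22.0826   0.3995  -0.0187 -68.4124 -14.8162]
```

View pics/w1.png

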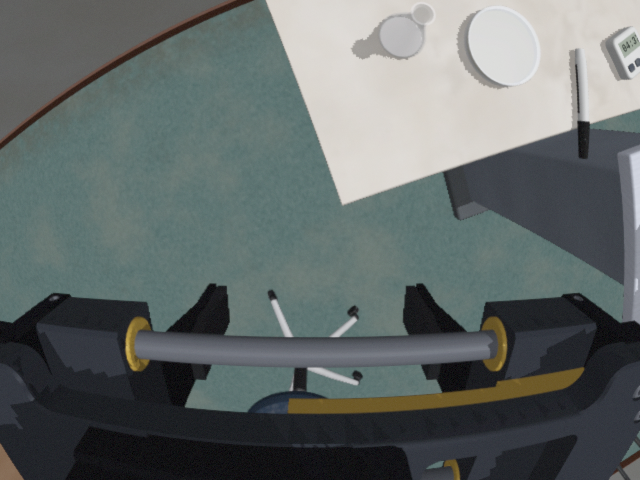

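The move was refused because each row needs all six keys, so the picture is unchanged.

Call:
drive_tool(deltas=[{"dx":0.1,"dy":0.075,"dz":0.0,"wx":0,"wy":0,"wz":-2},{"dx":0.2,"dy":0.15,"dz":0.01,"wx":0,"wy":0,"wz":-5},{"dx":0.3,"dy":0.225,"dz":0.015,"wx":0,"wy":0,"wz":-7},{"dx":0.418,"dy":0.309,"dz":0.022,"wx":0,"wy":0,"wz":-9},{"dx":0.418,"dy":0.309,"dz":0.022,"wx":0,"wy":0,"wz":-9},{"dx":0.418,"dy":0.309,"dz":0.022,"wx":0,"wy":0,"wz":-9},{"dx":0.418,"dy":0.309,"dz":0.022,"wx":0,"wy":0,"wz":-9},{"dx":0.418,"dy":0.309,"dz":0.022,"wx":0,"wy":0,"wz":-9},{"dx":0.418,"dy":0.309,"dz":0.022,"wx":0,"wy":0,"wz":-9},{"dx":0.418,"dy":0.309,"dz":0.022,"wx":0,"wy":0,"wz":-9},{"dx":0.418,"dy":0.309,"dz":0.022,"wx":0,"wy":0,"wz":-9},{"dx":0.418,"dy":0.309,"dz":0.022,"wx":0,"wy":0,"wz":-9},{"dx":0.418,"dy":0.309,"dz":0.022,"wx":0,"wy":0,"wz":-9},{"dx":0.418,"dy":0.309,"dz":0.022,"wx":0,"wy":0,"wz":-9}])

```text
time_s: 1.6
tcp_pos: [0.5001, 0.1558, 0.2006]
ee_rot: [[0.982, -0.187, -0.0], [-0.187, -0.982, 0.0], [-0.0, -0.0, -1.0]]
wrist_force: [0.3, -0.4, 0.1]
gripper_width: 1.003
```

Run:
```python
from h import *
s=r.sense();im=cams.capture('wrist');cv2.imwrite('pics/w2.png',im[:,:,::-1]);np.save('w2.npy',wpose(s));print(s['tcp_pos'],s['ee_rot'],s['time_s'],s['joints'])
```

```text
[0.5001 0.1558 0.2006] [[ 0.9823 -0.1875 -0.0001]
 [-0.1875 -0.9823  0.0001]
 [-0.0001 -0.0001 -1.    ]] 1.6 [ 35.068   13.2348 -15.6017  -0.0104 -61.1618  44.1309]
```

View pics/w2.png

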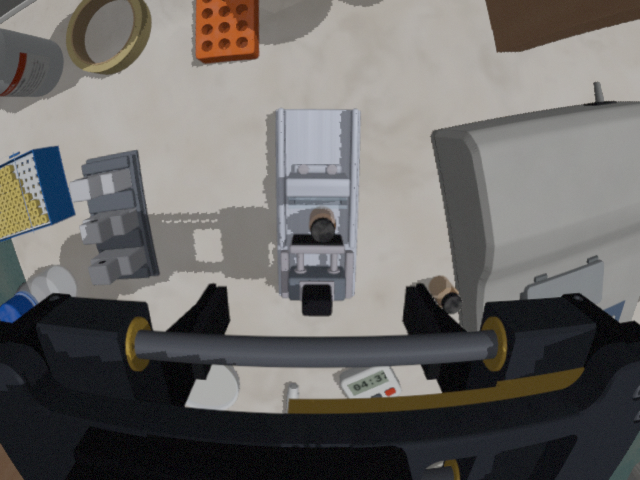

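The wrist view shows the press at x 277–360, y 108–318, aligned with the tool to within about 1°. The vial cap is at (322,229), the pad at y≈240, the cassette top at y≈190 and the handle top at (317,300). I'll zoom in.

Run:
```python
from h import *
im=cv2.imread('pics/w2.png')
a=cv2.resize(im[100:325,250:390],None,fx=2.6,fy=2.6,interpolation=cv2.INTER_CUBIC)
b=cv2.resize(im[165:285,265:375],None,fx=4.8,fy=4.8,interpolation=cv2.INTER_CUBIC)
cv2.imwrite('pics/w2b.png',b);cv2.imwrite('pics/w2a.png',a)
c=cv2.resize(im[140:300,70:170],None,fx=3.7,fy=3.7,interpolation=cv2.INTER_CUBIC);cv2.imwrite('pics/w2c.png',c)
```

```text
(no output)
```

View pics/w2a.png

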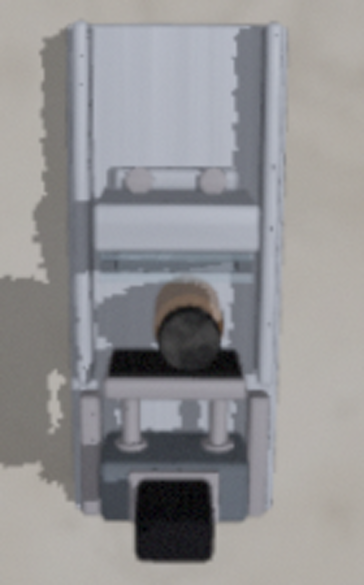

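View pics/w2b.png

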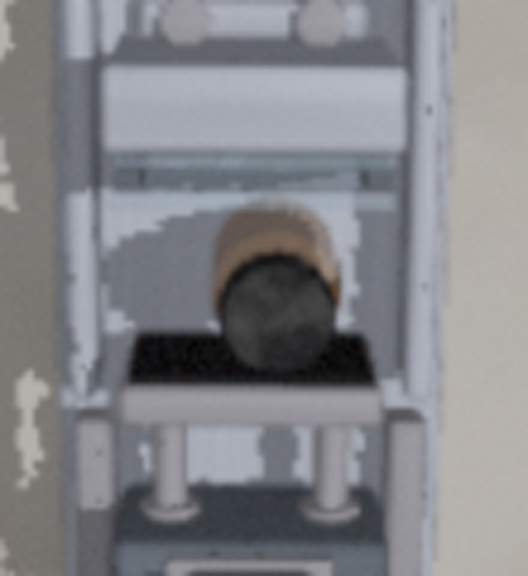

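View pics/w2c.png

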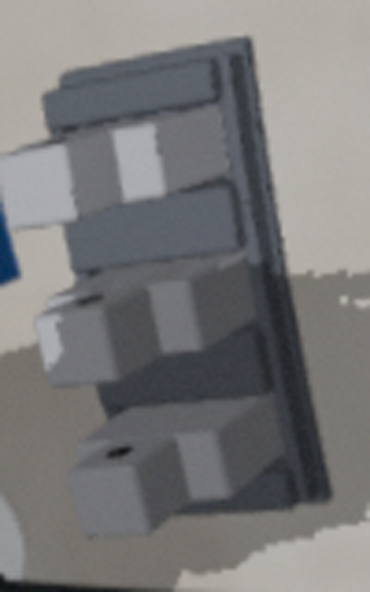

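Run:
```python
from h import *
T=np.load('w2.npy');R=np.array([[.9823,-.1875],[-.1875,-.9823]]);o=np.array([.5001,.1558])
A=lambda u,v:(250+u/2.6,100+v/2.6);B=lambda u,v:(265+u/4.8,165+v/4.8)
def p(n,px,z):
    w=wplane(T,px,z)[0];print(n,np.round(px,1),w[:2],'tool',(w[:2]-o)@R)
p('far L rail top',A(72,22),.03);p('far R rail top',A(287,24),.03);p('far base L?',A(72,22),.01)
p('near R base',A(270,512),.01)
p('near L rail',A(80,512),.03)
p('railL out mid',A(70,300),.03);p('railR out mid',A(280,300),.03)
p('padfront L',B(135,384),.047);p('padfront R',B(378,384),.047);p('padback',B(253,422),.047)
p('padL',B(122,400),.047);p('padR',B(384,400),.047)
p('glass front L',B(104,207),.056);p('glass front R',B(394,207),.056)
p('glass at 190',B(250,190),.056);p('blockfront',B(250,152),.056);p('blockL',B(104,110),.056);p('blockR',B(408,110),.056)
p('vialcap',B(278,313),.06)
p('capL',B(219,313),.06);p('capR',B(336,313),.06);p('captop',B(278,254),.06);p('capbot',B(278,371),.06)
p('handle back',A(175,560),.086);p('handle L',A(136,540),.086);p('handle R',A(212,540),.086)
```

```text
far L rail top [277.7 108.5] [0.6075 0.1702] tool [ 0.1028 -0.0343]
far R rail top [360.4 109.2] [0.5933 0.0989] tool [0.1023 0.0384]
far base L? [277.7 108.5] [0.6091 0.1719] tool [ 0.104  -0.0363]
near R base [353.8 296.9] [0.4076 0.1336] tool [-0.0867  0.0392]
near L rail [280.8 296.9] [0.4311 0.2052] tool [-0.077  -0.0356]
railL out mid [276.9 215.4] [0.5125 0.1907] tool [ 0.0056 -0.0366]
railR out mid [357.7 215.4] [0.4985 0.1177] tool [0.0056 0.0377]
padfront L [293.1 245. ] [0.4868 0.1798] tool [-0.0176 -0.021 ]
padfront R [343.8 245. ] [0.4783 0.1354] tool [-0.0176  0.0241]
padback [317.7 252.9] [0.4754 0.1596] tool [-0.025   0.0009]
padL [290.4 248.3] [0.4842 0.1828] tool [-0.0207 -0.0235]
padR [345.  248.3] [0.475  0.1349] tool [-0.0207  0.0253]
glass front L [286.7 208.1] [0.5225 0.1774] tool [ 0.0179 -0.0254]
glass front R [347.1 208.1] [0.5129 0.1274] tool [0.0179 0.0255]
glass at 190 [317.1 204.6] [0.5206 0.1516] tool [0.0209 0.0003]
blockfront [317.1 196.7] [0.5272 0.1504] tool [0.0277 0.0002]
blockL [286.7 187.9] [0.5393 0.1738] tool [ 0.0352 -0.0251]
blockR [350.  187.9] [0.5295 0.122 ] tool [0.0352 0.0277]
vialcap [322.9 230.2] [0.4988 0.1508] tool [-0.0003  0.0052]
capL [310.6 230.2] [0.5008 0.161 ] tool [-0.0003 -0.0052]
capR [335.  230.2] [0.4969 0.1408] tool [-0.0003  0.0154]
captop [322.9 217.9] [0.5093 0.1488] tool [0.0103 0.0051]
capbot [322.9 242.3] [0.4883 0.1527] tool [-0.011   0.0052]
handle back [317.3 315.4] [0.434 0.168] tool [-0.0672  0.0004]
handle L [302.3 307.7] [0.4435 0.1789] tool [-0.0599 -0.0121]
handle R [331.5 307.7] [0.4389 0.155 ] tool [-0.0599  0.0122]
```

Call:
drive_tool(gripper=0.7, deltas=[{"dx":0.0,"dy":0.0052,"dz":0.04,"wx":0,"wy":0,"wz":0},{"dx":0.0,"dy":0.0052,"dz":0.08,"wx":0,"wy":0,"wz":0},{"dx":0.0,"dy":0.0052,"dz":0.11,"wx":0,"wy":0,"wz":0},{"dx":0.0,"dy":0.0052,"dz":0.13,"wx":0,"wy":0,"wz":0},{"dx":0.0,"dy":0.0052,"dz":0.13,"wx":0,"wy":0,"wz":0},{"dx":0.0,"dy":0.0052,"dz":0.13,"wx":0,"wy":0,"wz":0}])

```text
time_s: 2.25
tcp_pos: [0.4997, 0.151, 0.0711]
ee_rot: [[0.982, -0.187, 0.001], [-0.187, -0.982, -0.0], [0.001, -0.0, -1.0]]
wrist_force: [0.3, 0.8, -0.2]
gripper_width: 0.709
```

Run:
```python
from h import *
s=r.sense();im=cams.capture('wrist');cv2.imwrite('pics/w3.png',im[:,:,::-1]);np.save('w3.npy',wpose(s));print(s['tcp_pos'],s['time_s'])
im=cams.capture('scene');cv2.imwrite('pics/s3.png',cv2.resize(im[170:330,260:450,::-1],None,fx=3.7,fy=3.7,interpolation=cv2.INTER_CUBIC))
```

```text
[0.4997 0.151  0.0711] 2.25
```

View pics/w3.png

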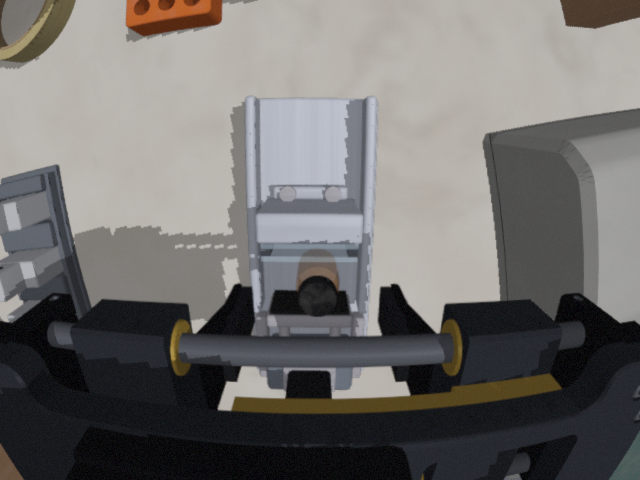

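View pics/s3.png

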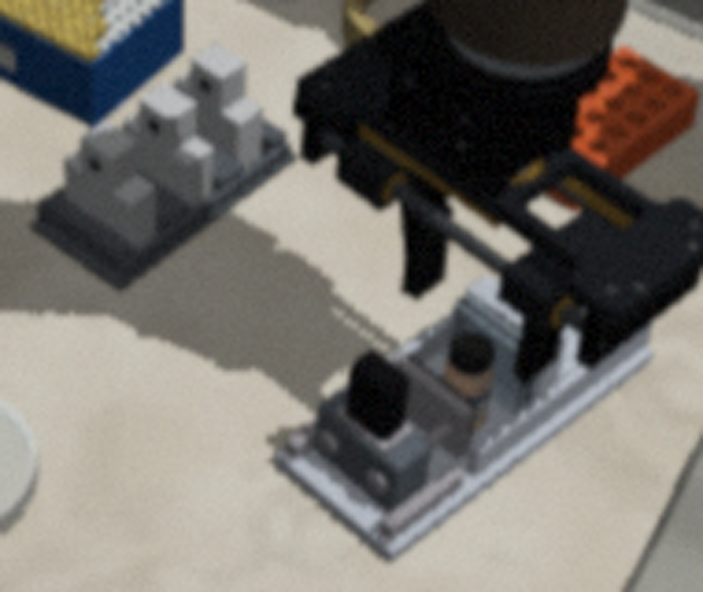

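The open fingers straddle the vial cap at px (318,297), well centred. I'll check its forward position from this view.

Run:
```python
from h import *
T=np.load('w3.npy');s=r.sense();
for n,px,z in[('cap',(318.5,297),.06),('padfrontL',(271,314),.047),('padfrontR',(352,314),.047),('glass',(310,249),.056),('glass2',(310,263),.056)]:
    w=wplane(T,px,z)[0];print(n,w,s['ee_rot'].T@(w-s['tcp_pos']))
```

```text
cap [0.4996 0.1505 0.06  ] [-0.0007  0.0008  0.0121]
padfrontL [0.4877 0.18   0.047 ] [-0.0179 -0.0259  0.0251]
padfrontR [0.4792 0.1349 0.047 ] [-0.0178  0.02    0.025 ]
glass [0.5246 0.1501 0.056 ] [ 0.0239 -0.0035  0.0162]
glass2 [0.5173 0.1515 0.056 ] [ 0.0164 -0.0035  0.0162]
```

Well centred. Next I descend and grip.

Call:
drive_tool(deltas=[{"dx":0.0,"dy":0.0,"dz":0.02,"wx":0,"wy":0,"wz":0},{"dx":0.0,"dy":0.0,"dz":0.035,"wx":0,"wy":0,"wz":0},{"dx":0.0,"dy":0.0,"dz":0.035,"wx":0,"wy":0,"wz":0},{"dx":0.0,"dy":0.0,"dz":0.035,"wx":0,"wy":0,"wz":0}])

```text
time_s: 2.75
tcp_pos: [0.5003, 0.1505, 0.0368]
ee_rot: [[0.982, -0.188, 0.002], [-0.188, -0.982, 0.001], [0.002, -0.001, -1.0]]
wrist_force: [0.3, 0.2, 0.3]
gripper_width: 0.699
```

Call:
drive_tool(gripper=0.1, deltas=[{"dx":0,"dy":0,"dz":0,"wx":0,"wy":0,"wz":0},{"dx":0,"dy":0,"dz":0,"wx":0,"wy":0,"wz":0},{"dx":0,"dy":0,"dz":0,"wx":0,"wy":0,"wz":0},{"dx":0,"dy":0,"dz":0,"wx":0,"wy":0,"wz":0},{"dx":0,"dy":0,"dz":0,"wx":0,"wy":0,"wz":0},{"dx":0,"dy":0,"dz":0,"wx":0,"wy":0,"wz":0}])

```text
time_s: 3.35
tcp_pos: [0.4995, 0.15, 0.0356]
ee_rot: [[0.982, -0.189, 0.0], [-0.189, -0.982, 0.0], [0.0, -0.0, -1.0]]
wrist_force: [0.4, 1.1, 1.5]
gripper_width: 0.271
```

Call:
drive_tool(deltas=[{"dx":0,"dy":0,"dz":-0.02,"wx":0,"wy":0,"wz":0},{"dx":0,"dy":0,"dz":-0.05,"wx":0,"wy":0,"wz":0},{"dx":0,"dy":0,"dz":-0.075,"wx":0,"wy":0,"wz":0},{"dx":0,"dy":-0.03,"dz":-0.075,"wx":0,"wy":0,"wz":0},{"dx":-0.02,"dy":-0.06,"dz":-0.075,"wx":0,"wy":0,"wz":0},{"dx":-0.05,"dy":-0.09,"dz":-0.075,"wx":0,"wy":0,"wz":0},{"dx":-0.07,"dy":-0.104,"dz":-0.075,"wx":0,"wy":0,"wz":0},{"dx":-0.07,"dy":-0.104,"dz":-0.06,"wx":0,"wy":0,"wz":0},{"dx":-0.07,"dy":-0.104,"dz":-0.04,"wx":0,"wy":0,"wz":0},{"dx":-0.07,"dy":-0.104,"dz":-0.04,"wx":0,"wy":0,"wz":0},{"dx":-0.07,"dy":-0.104,"dz":-0.04,"wx":0,"wy":0,"wz":0}])

```text
time_s: 4.45
tcp_pos: [0.4504, 0.2652, 0.0755]
ee_rot: [[0.982, -0.188, -0.0], [-0.188, -0.982, -0.001], [-0.0, 0.001, -1.0]]
wrist_force: [-0.5, -0.5, -0.1]
gripper_width: 0.268
```

Run:
```python
from h import *
s=r.sense();im=cams.capture('wrist');cv2.imwrite('pics/w4.png',im[:,:,::-1]);np.save('w4.npy',wpose(s));print(s['tcp_pos'],s['time_s'],s['wrist_force'],s['gripper_width'])
im=cams.capture('scene');cv2.imwrite('pics/s4.png',cv2.resize(im[170:330,260:450,::-1],None,fx=3.7,fy=3.7,interpolation=cv2.INTER_CUBIC))
```

```text
[0.4504 0.2652 0.0755] 4.45 [-0.5076 -0.4547 -0.1355] 0.2675741984742238
```

View pics/w4.png

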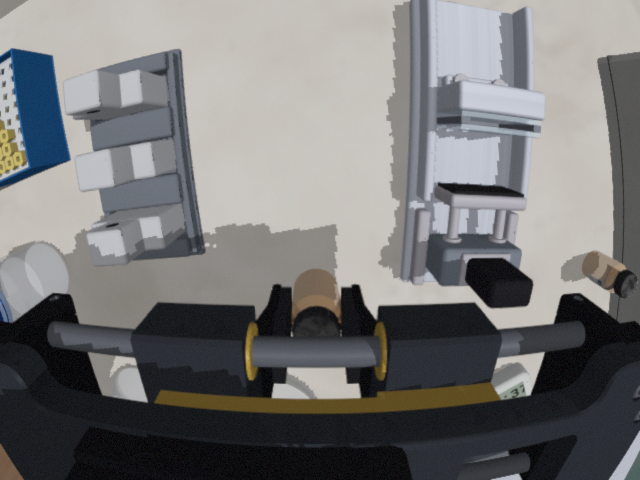

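View pics/s4.png

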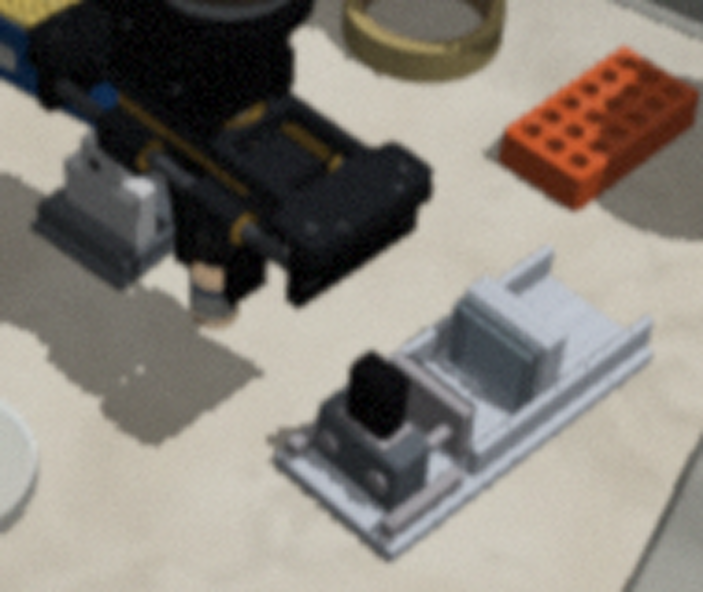

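The vial is held upright at px (316,295) over clear bench, its underside about 50 mm up. Next I lower it and release.

Call:
drive_tool(deltas=[{"dx":0,"dy":0,"dz":0.025,"wx":0,"wy":0,"wz":0},{"dx":0,"dy":0,"dz":0.04,"wx":0,"wy":0,"wz":0},{"dx":0,"dy":0,"dz":0.046,"wx":0,"wy":0,"wz":0},{"dx":0,"dy":0,"dz":0.0495,"wx":0,"wy":0,"wz":0},{"dx":0,"dy":0,"dz":0.0495,"wx":0,"wy":0,"wz":0},{"dx":0,"dy":0,"dz":0.0495,"wx":0,"wy":0,"wz":0}])

```text
time_s: 5.15
tcp_pos: [0.4509, 0.2658, 0.0269]
ee_rot: [[0.982, -0.188, 0.001], [-0.188, -0.982, 0.001], [0.001, -0.001, -1.0]]
wrist_force: [0.1, 0.3, -0.7]
gripper_width: 0.27
```

Call:
drive_tool(gripper=0.55, deltas=[{"dx":0,"dy":0,"dz":0,"wx":0,"wy":0,"wz":0},{"dx":0,"dy":0,"dz":0,"wx":0,"wy":0,"wz":0},{"dx":0,"dy":0,"dz":0,"wx":0,"wy":0,"wz":0},{"dx":0,"dy":0,"dz":0,"wx":0,"wy":0,"wz":0},{"dx":0,"dy":0,"dz":0,"wx":0,"wy":0,"wz":0}])

```text
time_s: 5.65
tcp_pos: [0.4504, 0.2654, 0.0261]
ee_rot: [[0.982, -0.189, 0.0], [-0.189, -0.982, 0.0], [0.0, -0.0, -1.0]]
wrist_force: [-0.2, 0.2, 0.2]
gripper_width: 0.534
```

Call:
drive_tool(deltas=[{"dx":0,"dy":0,"dz":-0.02,"wx":0,"wy":0,"wz":0},{"dx":0,"dy":0,"dz":-0.06,"wx":0,"wy":0,"wz":0},{"dx":0,"dy":0,"dz":-0.11,"wx":0,"wy":0,"wz":0},{"dx":0,"dy":0,"dz":-0.14,"wx":0,"wy":0,"wz":0},{"dx":0,"dy":0,"dz":-0.14,"wx":0,"wy":0,"wz":0},{"dx":0,"dy":0,"dz":-0.14,"wx":0,"wy":0,"wz":0}])

```text
time_s: 6.25
tcp_pos: [0.4502, 0.2654, 0.1665]
ee_rot: [[0.982, -0.189, 0.001], [-0.189, -0.982, 0.001], [0.0, -0.001, -1.0]]
wrist_force: [0.3, -0.4, -0.6]
gripper_width: 0.548
```

Run:
```python
from h import *
s=r.sense();im=cams.capture('wrist');cv2.imwrite('pics/w5.png',im[:,:,::-1]);np.save('w5.npy',wpose(s));print(s['tcp_pos'],s['time_s'],s['wrist_force'],s['gripper_width'])
```

```text
[0.4502 0.2654 0.1665] 6.25 [ 0.3485 -0.3862 -0.6144] 0.548062181005253
```

View pics/w5.png

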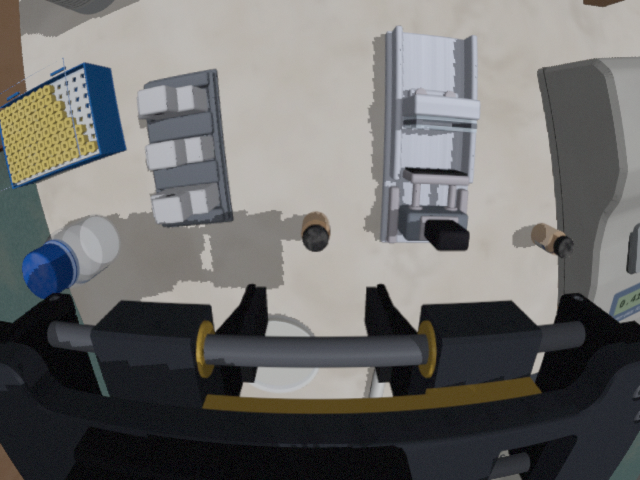

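The vial stands at px (315,235), let go. Now the nearest spacer, around px (180,205).

```bash
python3 -c "
from h import *
go(.492,.362,.165,-7)"
```

```text
d [ 0.0232 -0.1034  0.0002] w [ 0.0505  0.0729 -3.8934] dist 0.10598033453626958 t 6.3
```

Call:
drive_tool(gripper=0.6, deltas=[{"dx":0.01,"dy":-0.04,"dz":0,"wx":0,"wy":0,"wz":-2},{"dx":0.02,"dy":-0.08,"dz":0,"wx":0,"wy":0,"wz":-4},{"dx":0.023,"dy":-0.1035,"dz":0,"wx":0,"wy":0,"wz":-4},{"dx":0.023,"dy":-0.1035,"dz":0,"wx":0,"wy":0,"wz":-4},{"dx":0.023,"dy":-0.1035,"dz":0,"wx":0,"wy":0,"wz":-4},{"dx":0.023,"dy":-0.1035,"dz":0,"wx":0,"wy":0,"wz":-4}])

```text
time_s: 6.9
tcp_pos: [0.4917, 0.3614, 0.1648]
ee_rot: [[0.993, -0.12, -0.002], [-0.12, -0.993, -0.002], [-0.002, 0.002, -1.0]]
wrist_force: [-0.0, -0.4, 0.8]
gripper_width: 0.601
```

Run:
```python
from h import *
s=r.sense();im=cams.capture('wrist');cv2.imwrite('pics/w6.png',im[:,:,::-1]);np.save('w6.npy',wpose(s));print(s['tcp_pos'],s['time_s'],s['ee_rot'])
a=cv2.resize(im[120:320,230:400,::-1],None,fx=3,fy=3,interpolation=cv2.INTER_CUBIC);cv2.imwrite('pics/w6z.png',a)
```

```text
[0.4917 0.3614 0.1648] 6.9 [[ 0.9928 -0.1201 -0.0021]
 [-0.1201 -0.9928 -0.0022]
 [-0.0018  0.0025 -1.    ]]
```

View pics/w6.png

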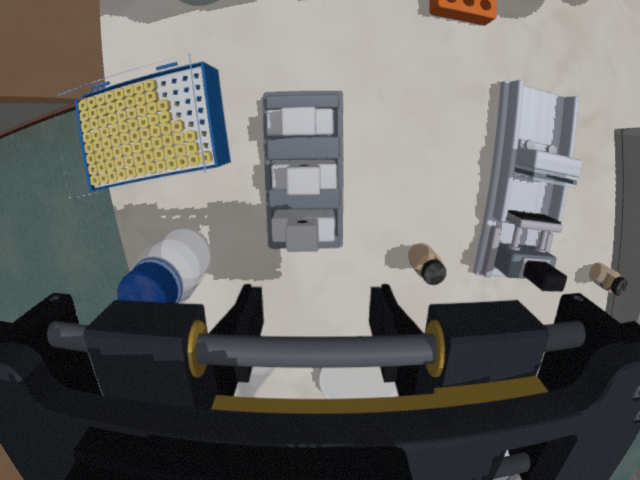

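View pics/w6z.png

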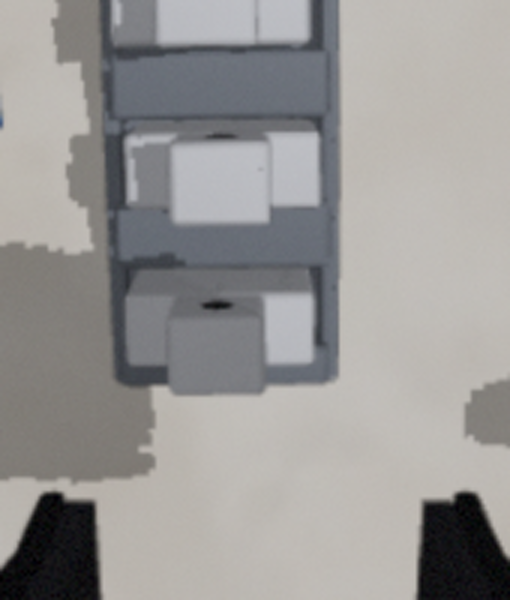

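Near spacer tab top at zoom px x 167–265, y 312–393, i.e. centre about (302,237) in the full picture. The stand edges run parallel to the tool. Converting to positions.

Run:
```python
from h import *
T=np.load('w6.npy');s=r.sense();R=s['ee_rot']
C=lambda u,v:(230+u/3,120+v/3)
for n,px,z in[('tab nearL back',C(168,393),.07),('tab nearR back',C(265,393),.07),('tab frontL',C(168,311),.07),('tab frontR',C(265,311),.07),('mid',C(221,182),.07),('mid backL',C(171,222),.07),('mid backR',C(270,222),.07),('foot L back',C(127,365),.046),('foot R back',C(315,365),.046),
 ('standR top',(342,92),.0),('standR bot',(343,247),.0),('standL top',(264,93),0.0),('standL bot',(268,246),0.)]:
    w=wplane(T,px,z)[0];print(n,w,R.T@(w-s['tcp_pos']))
```

```text
tab nearL back [0.491  0.3839 0.07  ] [-0.0035 -0.0223  0.0953]
tab nearR back [0.4882 0.3605 0.07  ] [-0.0035  0.0013  0.0953]
tab frontL [0.5114 0.381  0.07  ] [ 0.0171 -0.0218  0.0953]
tab frontR [0.5085 0.3581 0.07  ] [0.017  0.0012 0.0953]
mid [0.5404 0.3645 0.07  ] [ 0.0479 -0.009   0.0953]
mid backL [0.5325 0.3773 0.07  ] [ 0.0385 -0.0207  0.0953]
mid backR [0.5297 0.3544 0.07  ] [0.0385 0.0024 0.0953]
foot L back [0.4922 0.3965 0.046 ] [-0.0038 -0.035   0.1193]
foot R back [0.4862 0.3473 0.046 ] [-0.0038  0.0146  0.1194]
standR top [0.6048 0.3253 0.    ] [0.1166 0.022  0.1652]
standR bot [0.4656 0.3396 0.    ] [-0.0233  0.0247  0.1654]
standL top [0.6126 0.3921 0.    ] [ 0.1164 -0.0452  0.1651]
standL bot [0.475  0.4084 0.    ] [-0.0223 -0.0448  0.1653]
```

Call:
drive_tool(deltas=[{"dx":0.0067,"dy":-0.0104,"dz":0.03,"wx":0,"wy":0,"wz":0},{"dx":0.0067,"dy":-0.0104,"dz":0.07,"wx":0,"wy":0,"wz":0},{"dx":0.0067,"dy":-0.0104,"dz":0.1,"wx":0,"wy":0,"wz":0},{"dx":0.0067,"dy":-0.0104,"dz":0.115,"wx":0,"wy":0,"wz":0},{"dx":0.0067,"dy":-0.0104,"dz":0.115,"wx":0,"wy":0,"wz":0},{"dx":0.0067,"dy":-0.0104,"dz":0.115,"wx":0,"wy":0,"wz":0}])

```text
time_s: 7.55
tcp_pos: [0.5007, 0.3719, 0.0518]
ee_rot: [[0.993, -0.12, 0.001], [-0.12, -0.993, 0.0], [0.001, -0.0, -1.0]]
wrist_force: [0.5, 0.4, 0.6]
gripper_width: 0.602
```

Call:
drive_tool(gripper=0.1, deltas=[{"dx":0,"dy":0,"dz":0,"wx":0,"wy":0,"wz":0},{"dx":0,"dy":0,"dz":0,"wx":0,"wy":0,"wz":0},{"dx":0,"dy":0,"dz":0,"wx":0,"wy":0,"wz":0},{"dx":0,"dy":0,"dz":0,"wx":0,"wy":0,"wz":0},{"dx":0,"dy":0,"dz":0,"wx":0,"wy":0,"wz":0}])

```text
time_s: 8.05
tcp_pos: [0.5004, 0.3722, 0.0513]
ee_rot: [[0.993, -0.12, 0.0], [-0.12, -0.993, 0.0], [0.0, -0.0, -1.0]]
wrist_force: [0.4, -0.6, 1.5]
gripper_width: 0.276
```

Run:
```python
from h import *
s=r.sense();im=cams.capture('wrist');cv2.imwrite('pics/w7.png',im[:,:,::-1]);print(s['tcp_pos'],s['time_s'],s['ee_rot'],s['gripper_width'],s['wrist_force'])
```

```text
[0.5004 0.3722 0.0513] 8.05 [[ 0.9928 -0.1196  0.0002]
 [-0.1196 -0.9928  0.0002]
 [ 0.0001 -0.0002 -1.    ]] 0.2763502904406707 [ 0.4223 -0.6061  1.5298]
```

View pics/w7.png

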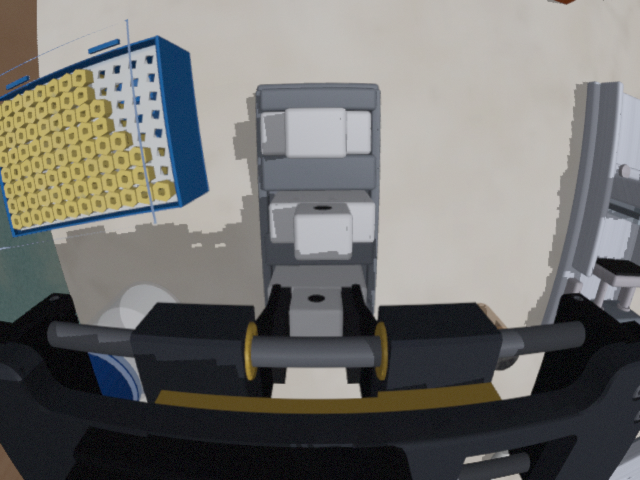

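Call:
drive_tool(deltas=[{"dx":0,"dy":0,"dz":-0.02,"wx":0,"wy":0,"wz":0},{"dx":0,"dy":0,"dz":-0.05,"wx":0,"wy":0,"wz":0},{"dx":0,"dy":0,"dz":-0.09,"wx":0,"wy":0,"wz":0},{"dx":0,"dy":0,"dz":-0.11,"wx":0,"wy":0,"wz":0},{"dx":0,"dy":0,"dz":-0.11,"wx":0,"wy":0,"wz":0}])

```text
time_s: 8.6
tcp_pos: [0.5019, 0.3738, 0.1651]
ee_rot: [[0.993, -0.119, 0.006], [-0.119, -0.993, 0.006], [0.005, -0.006, -1.0]]
wrist_force: [0.8, 0.3, -1.1]
gripper_width: 0.275
```

```bash
python3 -c "
from h import *
print(r.sense()['gripper_width'])
go(.5005,.1545,.16,-10.8)"
```

```text
0.2745470463093314
d [0.0247 0.2179 0.0038] w [-0.3777 -0.2714  3.9595] dist 0.2193179027947487 t 8.6
```

Call:
drive_tool(deltas=[{"dx":0.004,"dy":0.035,"dz":0,"wx":0,"wy":0,"wz":1},{"dx":0.009,"dy":0.075,"dz":0,"wx":0,"wy":0,"wz":2},{"dx":0.014,"dy":0.115,"dz":0,"wx":0,"wy":0,"wz":3},{"dx":0.019,"dy":0.155,"dz":0,"wx":0,"wy":0,"wz":3.9},{"dx":0.024,"dy":0.195,"dz":0,"wx":0,"wy":0,"wz":3.9},{"dx":0.0261,"dy":0.2162,"dz":0.005,"wx":0,"wy":0,"wz":3.9},{"dx":0.0261,"dy":0.2162,"dz":0.02,"wx":0,"wy":0,"wz":3.9},{"dx":0.0261,"dy":0.2162,"dz":0.035,"wx":0,"wy":0,"wz":3.9},{"dx":0.0261,"dy":0.2162,"dz":0.04,"wx":0,"wy":0,"wz":3.9},{"dx":0.0261,"dy":0.2162,"dz":0.04,"wx":0,"wy":0,"wz":3.9},{"dx":0.0261,"dy":0.2162,"dz":0.04,"wx":0,"wy":0,"wz":3.9}])

```text
time_s: 9.7
tcp_pos: [0.5006, 0.1547, 0.1211]
ee_rot: [[0.982, -0.186, 0.0], [-0.186, -0.982, -0.0], [0.0, 0.0, -1.0]]
wrist_force: [0.6, -0.3, -0.0]
gripper_width: 0.277
```

Run:
```python
from h import *
s=r.sense();im=cams.capture('wrist');cv2.imwrite('pics/w8.png',im[:,:,::-1]);np.save('w8.npy',wpose(s));print(s['tcp_pos'],s['time_s'],s['ee_rot'])
im=cams.capture('scene');cv2.imwrite('pics/s8.png',cv2.resize(im[170:330,260:450,::-1],None,fx=3.7,fy=3.7,interpolation=cv2.INTER_CUBIC))
```

```text
[0.5006 0.1547 0.1211] 9.7 [[ 0.9825 -0.1864  0.    ]
 [-0.1864 -0.9825 -0.0002]
 [ 0.0001  0.0002 -1.    ]]
```

View pics/w8.png

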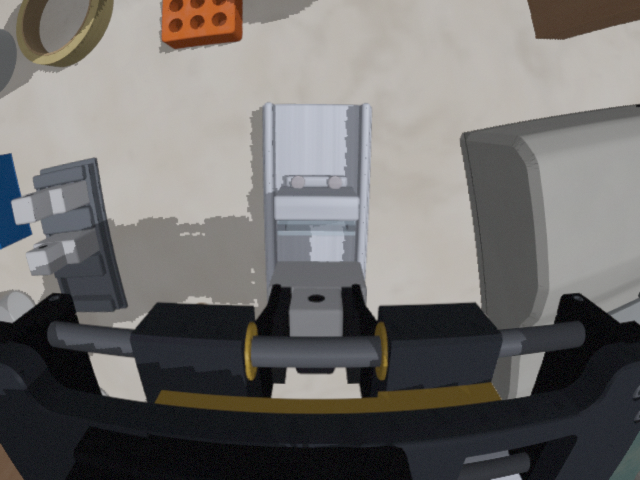

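View pics/s8.png

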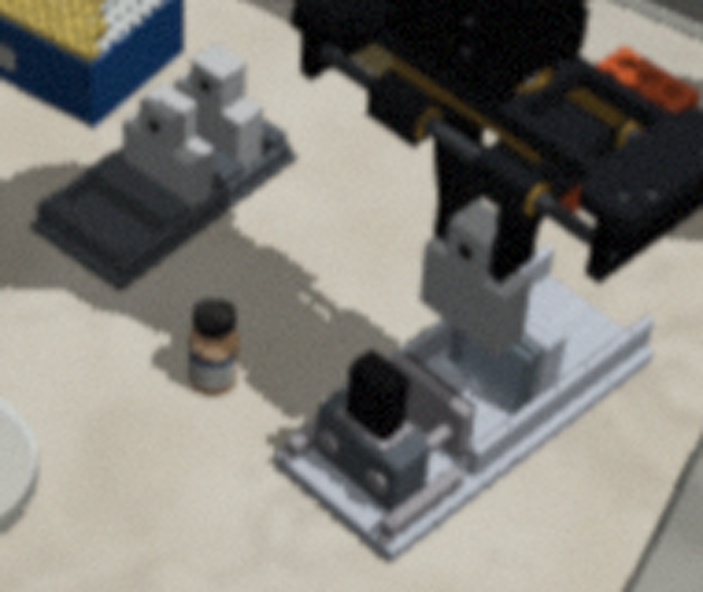

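The vial stands upright; the spacer is held upright over the gap. A quick check of the rail centring.

Run:
```python
from h import *
T=np.load('w8.npy');s=r.sense();R=s['ee_rot']
for n,px,z in[('rL',(264.5,112),.03),('rR',(371,112),.03),('rL',(264.5,200),.03),('rR',(371.5,200),.03),('foot front L',(274,264),.1158),('foot front R',(365.5,264),.1158),('blockL',(275,207),.056),('blockR',(359,207),.056),('glassfront',(315,236),.056)]:
    w=wplane(T,px,z)[0];print(n,R.T@(w-s['tcp_pos']))
```

```text
rL [ 0.0957 -0.0348  0.0917]
rR [0.0958 0.0366 0.0916]
rL [ 0.035  -0.0361  0.0916]
rR [0.035  0.0383 0.0916]
foot front L [ 0.0201 -0.0207  0.0058]
foot front R [0.0201 0.0234 0.0058]
blockL [ 0.0354 -0.026   0.0656]
blockR [0.0354 0.0265 0.0656]
glassfront [ 0.0165 -0.001   0.0656]
```

Call:
drive_tool(deltas=[{"dx":0,"dy":0.001,"dz":0.015,"wx":0,"wy":0,"wz":0},{"dx":0,"dy":0.001,"dz":0.03,"wx":0,"wy":0,"wz":0},{"dx":0,"dy":0.001,"dz":0.045,"wx":0,"wy":0,"wz":0},{"dx":0,"dy":0.001,"dz":0.055,"wx":0,"wy":0,"wz":0},{"dx":0,"dy":0.001,"dz":0.06,"wx":0,"wy":0,"wz":0},{"dx":0,"dy":0.001,"dz":0.06,"wx":0,"wy":0,"wz":0}])

```text
time_s: 10.4
tcp_pos: [0.5002, 0.1534, 0.0608]
ee_rot: [[0.982, -0.187, -0.001], [-0.187, -0.982, -0.0], [-0.0, 0.001, -1.0]]
wrist_force: [-0.1, -0.7, 0.3]
gripper_width: 0.272
```

Call:
drive_tool(deltas=[{"dx":0,"dy":0,"dz":0.003,"wx":0,"wy":0,"wz":0},{"dx":0,"dy":0,"dz":0.0055,"wx":0,"wy":0,"wz":0},{"dx":0,"dy":0,"dz":0.0055,"wx":0,"wy":0,"wz":0},{"dx":0,"dy":0,"dz":0.0055,"wx":0,"wy":0,"wz":0}])

```text
time_s: 10.8
tcp_pos: [0.5004, 0.1535, 0.0558]
ee_rot: [[0.982, -0.187, 0.0], [-0.187, -0.982, 0.0], [0.0, -0.0, -1.0]]
wrist_force: [0.0, -0.6, -1.4]
gripper_width: 0.275
```

Call:
drive_tool(gripper=0.55, deltas=[{"dx":0,"dy":0,"dz":0,"wx":0,"wy":0,"wz":0},{"dx":0,"dy":0,"dz":0,"wx":0,"wy":0,"wz":0},{"dx":0,"dy":0,"dz":0,"wx":0,"wy":0,"wz":0},{"dx":0,"dy":0,"dz":0,"wx":0,"wy":0,"wz":0},{"dx":0,"dy":0,"dz":0,"wx":0,"wy":0,"wz":0}])

```text
time_s: 11.3
tcp_pos: [0.5003, 0.1534, 0.0556]
ee_rot: [[0.982, -0.187, 0.0], [-0.187, -0.982, 0.0], [0.0, -0.0, -1.0]]
wrist_force: [-0.1, -0.2, 0.8]
gripper_width: 0.539
```

Call:
drive_tool(deltas=[{"dx":0,"dy":0,"dz":-0.02,"wx":0,"wy":0,"wz":0},{"dx":0,"dy":0,"dz":-0.06,"wx":0,"wy":0,"wz":0},{"dx":0,"dy":0,"dz":-0.1,"wx":0,"wy":0,"wz":0},{"dx":0,"dy":0,"dz":-0.13,"wx":0,"wy":0,"wz":0},{"dx":0,"dy":0,"dz":-0.13,"wx":0,"wy":0,"wz":0},{"dx":0,"dy":0,"dz":-0.13,"wx":0,"wy":0,"wz":0}])

```text
time_s: 11.9
tcp_pos: [0.5002, 0.1536, 0.186]
ee_rot: [[0.982, -0.187, 0.001], [-0.187, -0.982, 0.001], [0.001, -0.001, -1.0]]
wrist_force: [0.3, -0.8, -1.0]
gripper_width: 0.552
```

Run:
```python
from h import *
s=r.sense();im=cams.capture('wrist');np.save('w9.npy',wpose(s));print(s['tcp_pos'],s['time_s'],s['ee_rot'])
cv2.imwrite('pics/w9z.png',cv2.resize(im[90:350,240:400,::-1],None,fx=2.3,fy=2.3,interpolation=cv2.INTER_CUBIC))
im=cams.capture('scene');cv2.imwrite('pics/s9.png',cv2.resize(im[170:330,260:450,::-1],None,fx=3.7,fy=3.7,interpolation=cv2.INTER_CUBIC))
```

```text
[0.5002 0.1536 0.186 ] 11.9 [[ 0.9823 -0.1871  0.001 ]
 [-0.1871 -0.9823  0.0013]
 [ 0.0007 -0.0014 -1.    ]]
```

View pics/w9z.png

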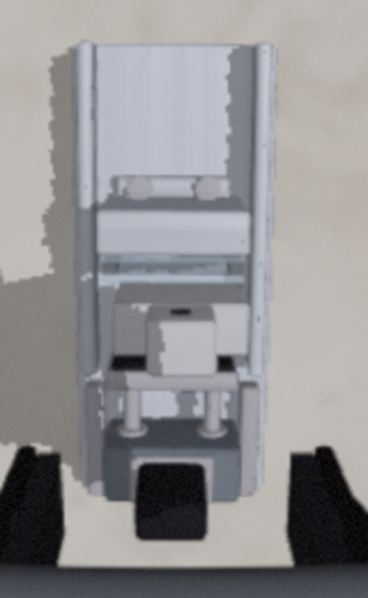

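View pics/s9.png

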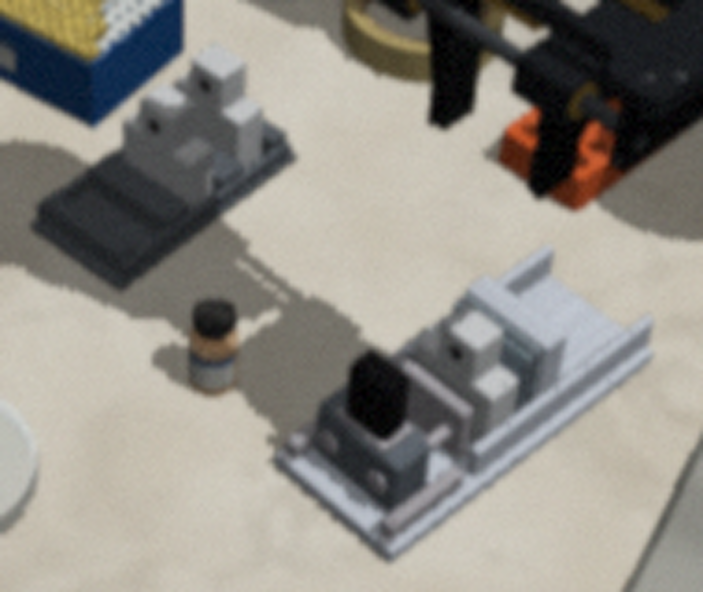

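The spacer stands fully down and upright in the gap, about 3 mm off centre. The vial and the other two spacers are in place. On to the handle.

Run:
```python
from h import *
T=np.load('w9.npy');s=r.sense();R=s['ee_rot']
D=lambda u,v:(240+u/2.3,90+v/2.3)
for n,px,z in[('hb L',D(137,538),.086),('hb R',D(206,538),.086),('padfrontL',D(108,372),.047),('padfrontR',D(237,372),.047),('tab back L',D(160,374),.074),('tab back R',D(216,374),.074),('footL',D(113,345),.05),('footR',D(249,330),.05)]:
    w=wplane(T,px,z)[0];print(n,w,R.T@(w-s['tcp_pos']))
go(.4402,.1672,.12,-10.8)
```

```text
hb L [0.4369 0.1799 0.086 ] [-0.0662 -0.0149  0.0984]
hb R [0.4324 0.1561 0.086 ] [-0.0661  0.0093  0.0985]
padfrontL [0.4865 0.1823 0.047 ] [-0.0178 -0.0266  0.1373]
padfrontR [0.4775 0.1351 0.047 ] [-0.0178  0.0214  0.1374]
tab back L [0.4911 0.1612 0.074 ] [-0.0094 -0.0067  0.1103]
tab back R [0.4875 0.1426 0.074 ] [-0.0094  0.0123  0.1104]
footL [0.4973 0.1779 0.05  ] [-0.0064 -0.0242  0.1343]
footR [0.4936 0.1282 0.05  ] [-0.0007  0.0252  0.1344]
d [-0.0606 -0.003   0.0644] w [0.0842 0.1225 0.0125] dist 0.08853354636791447 t 12.0
```

Call:
drive_tool(deltas=[{"dx":-0.03,"dy":-0.0028,"dz":0.02,"wx":0,"wy":0,"wz":0},{"dx":-0.0605,"dy":-0.0028,"dz":0.05,"wx":0,"wy":0,"wz":0},{"dx":-0.0605,"dy":-0.0028,"dz":0.08,"wx":0,"wy":0,"wz":0},{"dx":-0.0605,"dy":-0.0028,"dz":0.09,"wx":0,"wy":0,"wz":0},{"dx":-0.0605,"dy":-0.0028,"dz":0.09,"wx":0,"wy":0,"wz":0},{"dx":-0.0605,"dy":-0.0028,"dz":0.09,"wx":0,"wy":0,"wz":0}])

```text
time_s: 12.6
tcp_pos: [0.4424, 0.1678, 0.096]
ee_rot: [[0.982, -0.187, 0.001], [-0.187, -0.982, 0.0], [0.001, -0.0, -1.0]]
wrist_force: [1.1, 0.4, 0.5]
gripper_width: 0.557
```

Run:
```python
from h import *
s=r.sense();im=cams.capture('wrist');np.save('w10.npy',wpose(s));print(s['tcp_pos'],s['time_s'],s['wrist_force'])
cv2.imwrite('pics/w10.png',im[:,:,::-1])
im=cams.capture('scene');cv2.imwrite('pics/s10.png',cv2.resize(im[170:330,260:450,::-1],None,fx=3.7,fy=3.7,interpolation=cv2.INTER_CUBIC))
```

```text
[0.4424 0.1678 0.096 ] 12.6 [1.0534 0.3535 0.5151]
```

View pics/w10.png

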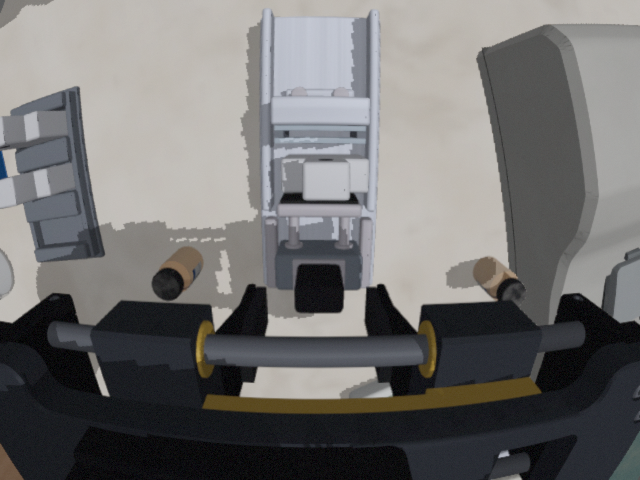

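View pics/s10.png

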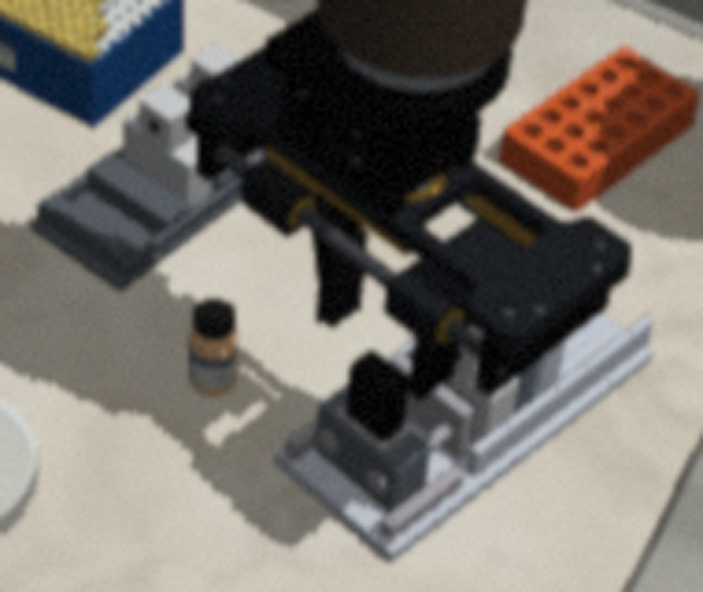

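Run:
```python
from h import *
T=np.load('w10.npy');s=r.sense();R=s['ee_rot'];print(s['tcp_pos'])
for n,px,z in[('hb L',(296,310.5),.086),('hb R',(343,310.5),.086),('hfront top',(319,285),.086),('padfront',(319,205),.047)]:
    w=wplane(T,px,z)[0];print(n,w,R.T@(w-s['tcp_pos']))
print(wproj(T,s['tcp_pos']+R@np.array([0,0,.01])))
im=cv2.imread('pics/w10.png');cv2.imwrite('pics/w10z.png',cv2.resize(im[180:330,240:400],None,fx=4,fy=4,interpolation=cv2.INTER_CUBIC))
```

```text
[0.4426 0.168  0.0966]
hb L [0.4373 0.1801 0.086 ] [-0.0074 -0.0109  0.0106]
hb R [0.4327 0.1561 0.086 ] [-0.0075  0.0135  0.0105]
hfront top [0.4494 0.1657 0.086 ] [0.0071 0.001  0.0106]
padfront [0.4817 0.1593 0.047 ] [0.04   0.0013 0.0496]
[[316.9544 298.1909]]
```

View pics/w10z.png

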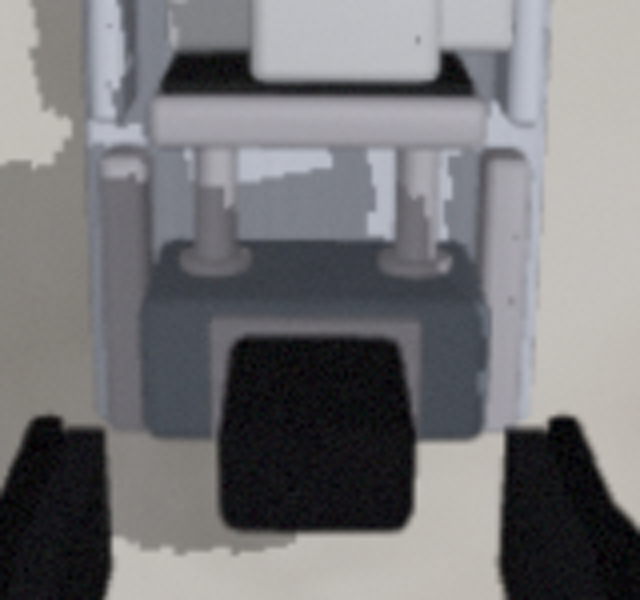

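The handle is centred between the fingers to about 1 mm. I'll descend and grip it.

Call:
drive_tool(deltas=[{"dx":0.001,"dy":0.001,"dz":0.015,"wx":0,"wy":0,"wz":0},{"dx":0.001,"dy":0.001,"dz":0.03,"wx":0,"wy":0,"wz":0},{"dx":0.001,"dy":0.001,"dz":0.038,"wx":0,"wy":0,"wz":0},{"dx":0.001,"dy":0.001,"dz":0.038,"wx":0,"wy":0,"wz":0},{"dx":0.001,"dy":0.001,"dz":0.038,"wx":0,"wy":0,"wz":0}])

```text
time_s: 13.2
tcp_pos: [0.4427, 0.1666, 0.0582]
ee_rot: [[0.982, -0.187, 0.001], [-0.187, -0.982, 0.001], [0.001, -0.001, -1.0]]
wrist_force: [-0.3, 0.5, 0.1]
gripper_width: 0.553
```

Call:
drive_tool(gripper=0.1, deltas=[{"dx":0,"dy":0,"dz":0,"wx":0,"wy":0,"wz":0},{"dx":0,"dy":0,"dz":0,"wx":0,"wy":0,"wz":0},{"dx":0,"dy":0,"dz":0,"wx":0,"wy":0,"wz":0},{"dx":0,"dy":0,"dz":0,"wx":0,"wy":0,"wz":0},{"dx":0,"dy":0,"dz":0,"wx":0,"wy":0,"wz":0},{"dx":0,"dy":0,"dz":0,"wx":0,"wy":0,"wz":0}])

```text
time_s: 13.8
tcp_pos: [0.4422, 0.1663, 0.0578]
ee_rot: [[0.982, -0.187, 0.0], [-0.187, -0.982, -0.0], [0.0, -0.0, -1.0]]
wrist_force: [-0.8, -1.5, 2.6]
gripper_width: 0.296
```

Call:
drive_tool(deltas=[{"dx":0.004,"dy":0,"dz":0,"wx":0,"wy":0,"wz":0},{"dx":0.008,"dy":0,"dz":0,"wx":0,"wy":0,"wz":0},{"dx":0.01,"dy":0,"dz":0,"wx":0,"wy":0,"wz":0},{"dx":0.01,"dy":0,"dz":0,"wx":0,"wy":0,"wz":0},{"dx":0.01,"dy":0,"dz":0,"wx":0,"wy":0,"wz":0}])

```text
time_s: 14.3
tcp_pos: [0.4524, 0.1643, 0.0578]
ee_rot: [[0.982, -0.187, 0.0], [-0.187, -0.982, -0.0], [0.0, 0.0, -1.0]]
wrist_force: [-0.9, -1.2, 4.8]
gripper_width: 0.297
```

Call:
drive_tool(deltas=[{"dx":0.002,"dy":0,"dz":0,"wx":0,"wy":0,"wz":0},{"dx":0.004,"dy":0,"dz":0,"wx":0,"wy":0,"wz":0},{"dx":0.004,"dy":0,"dz":0,"wx":0,"wy":0,"wz":0},{"dx":0.004,"dy":0,"dz":0,"wx":0,"wy":0,"wz":0}])

```text
time_s: 14.7
tcp_pos: [0.4556, 0.1637, 0.0578]
ee_rot: [[0.982, -0.187, -0.001], [-0.187, -0.982, -0.0], [-0.001, 0.0, -1.0]]
wrist_force: [-4.3, 1.0, 7.2]
gripper_width: 0.295
```

Call:
drive_tool(deltas=[{"dx":0.002,"dy":0,"dz":0,"wx":0,"wy":0,"wz":0},{"dx":0.004,"dy":0,"dz":0,"wx":0,"wy":0,"wz":0},{"dx":0.004,"dy":0,"dz":0,"wx":0,"wy":0,"wz":0},{"dx":0.004,"dy":0,"dz":0,"wx":0,"wy":0,"wz":0}])

```text
time_s: 15.1
tcp_pos: [0.459, 0.1629, 0.0578]
ee_rot: [[0.982, -0.187, -0.002], [-0.187, -0.982, -0.0], [-0.002, 0.001, -1.0]]
wrist_force: [-7.6, 3.0, 7.5]
gripper_width: 0.298
```

Call:
drive_tool(deltas=[{"dx":0.002,"dy":0,"dz":0,"wx":0,"wy":0,"wz":0},{"dx":0.003,"dy":0,"dz":0,"wx":0,"wy":0,"wz":0},{"dx":0.003,"dy":0,"dz":0,"wx":0,"wy":0,"wz":0},{"dx":0.003,"dy":0,"dz":0,"wx":0,"wy":0,"wz":0}])

```text
time_s: 15.5
tcp_pos: [0.4615, 0.1624, 0.0578]
ee_rot: [[0.982, -0.187, -0.003], [-0.187, -0.982, -0.0], [-0.002, 0.001, -1.0]]
wrist_force: [-9.1, 3.6, 10.3]
gripper_width: 0.299
```

The force rises about 0.6 N/mm from roughly 13 mm of travel, so the pad spring is engaged at about 6.5 mm. About 3.5 mm more is needed.

Call:
drive_tool(deltas=[{"dx":0.002,"dy":0,"dz":0,"wx":0,"wy":0,"wz":0},{"dx":0.004,"dy":0,"dz":0,"wx":0,"wy":0,"wz":0},{"dx":0.004,"dy":0,"dz":0,"wx":0,"wy":0,"wz":0},{"dx":0.004,"dy":0,"dz":0,"wx":0,"wy":0,"wz":0},{"dx":0.004,"dy":0,"dz":0,"wx":0,"wy":0,"wz":0},{"dx":0.004,"dy":0,"dz":0,"wx":0,"wy":0,"wz":0}])

```text
time_s: 16.1
tcp_pos: [0.4648, 0.1617, 0.0578]
ee_rot: [[0.982, -0.188, -0.004], [-0.188, -0.982, -0.0], [-0.003, 0.001, -1.0]]
wrist_force: [-9.5, 4.5, 10.9]
gripper_width: 0.296
```

Run:
```python
from h import *
s=r.sense();im=cams.capture('wrist');np.save('w11.npy',wpose(s));print(s['tcp_pos'],s['time_s'],s['wrist_force'],s['joint_velocities'])
cv2.imwrite('pics/w11.png',cv2.resize(im[30:310,220:420,::-1],None,fx=2.1,fy=2.1,interpolation=cv2.INTER_CUBIC))
im=cams.capture('scene');cv2.imwrite('pics/s11.png',cv2.resize(im[160:380,210:450,::-1],None,fx=2.7,fy=2.7,interpolation=cv2.INTER_CUBIC))
```

```text
[0.4648 0.1617 0.0578] 16.1 [-9.4929  4.462  10.9273] [0.1128 0.0099 0.0474 0.033  0.1097 0.0053]
```

View pics/w11.png

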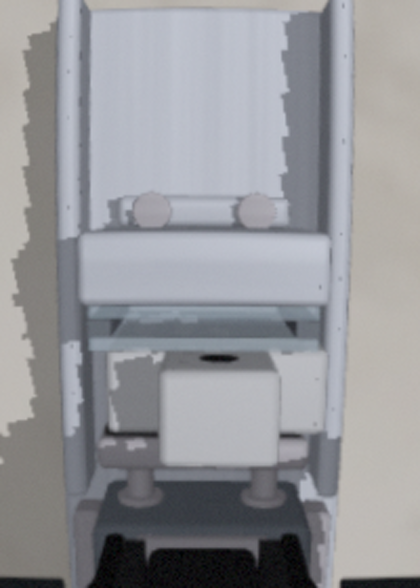

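View pics/s11.png

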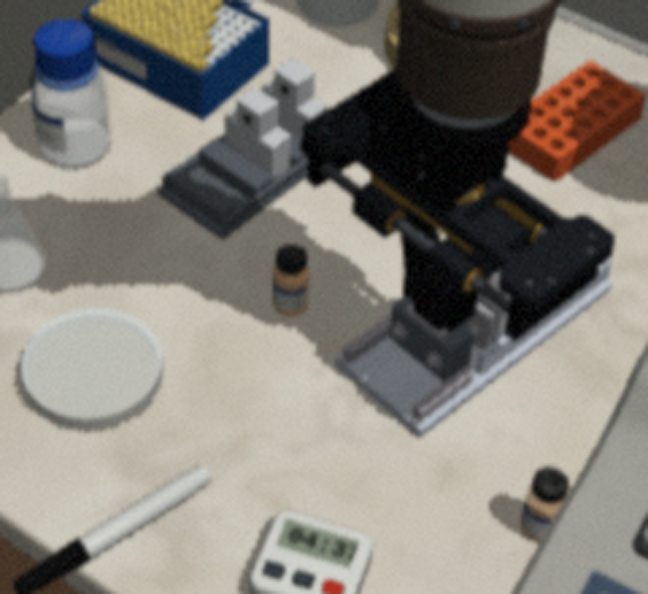

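Run:
```python
from h import *
o=np.array([.5001,.1558]);R=np.array([[.9823,-.1875],[-.1875,-.9823]])
def f(t,n,px,z):
    w=wplane(np.load(t),px,z)[0];print(t,n,(w[:2]-o)@R)
B=lambda u,v:(265+u/4.8,165+v/4.8);D=lambda u,v:(240+u/2.3,90+v/2.3);G=lambda u,v:(220+u/2.1,30+v/2.1);H=lambda u,v:(240+u/4,180+v/4)
f('w2.npy','padback',B(253,422),.047);f('w2.npy','carr',B(253,488),.05)
f('w10.npy','padback',H(320,146),.047);f('w10.npy','carr',H(320,241),.05)
f('w11.npy','padback',G(205,467),.047);f('w11.npy','padfront',G(300,437),.047);f('w11.npy','carr',G(205,483),.05);f('w11.npy','carr top edge2',G(205,478),.05)
f('w11.npy','glassfront',G(205,349),.056);f('w11.npy','tab back',G(205,466),.074);f('w11.npy','foot back',G(205,432),.05);f('w11.npy','footL',G(107,400),.05);f('w11.npy','footR',G(326,400),.05)
s=r.sense();print((s['tcp_pos'][:2]-o)@R)
im=cams.capture('wrist');cv2.imwrite('pics/w12.png',cv2.resize(im[190:320,250:400,::-1],None,fx=4.5,fy=4.5,interpolation=cv2.INTER_CUBIC));s=r.sense();print(s['wrist_force'],s['tcp_pos'])
```

```text
w2.npy padback [-0.025   0.0009]
w2.npy carr [-0.0371  0.0009]
w10.npy padback [-0.0256  0.0006]
w10.npy carr [-0.0391  0.0006]
w11.npy padback [-0.0114  0.0009]
w11.npy padfront [-0.0041  0.0229]
w11.npy carr [-0.0143  0.0009]
w11.npy carr top edge2 [-0.0131  0.0009]
w11.npy glassfront [0.0181 0.0008]
w11.npy tab back [-0.0019  0.0007]
w11.npy foot back [-0.002   0.0008]
w11.npy footL [ 0.0055 -0.0211]
w11.npy footR [0.0055 0.0281]
[-0.0357  0.0008]
[-11.1905   3.7549  10.1054] [0.4648 0.1617 0.0578]
```

View pics/w12.png

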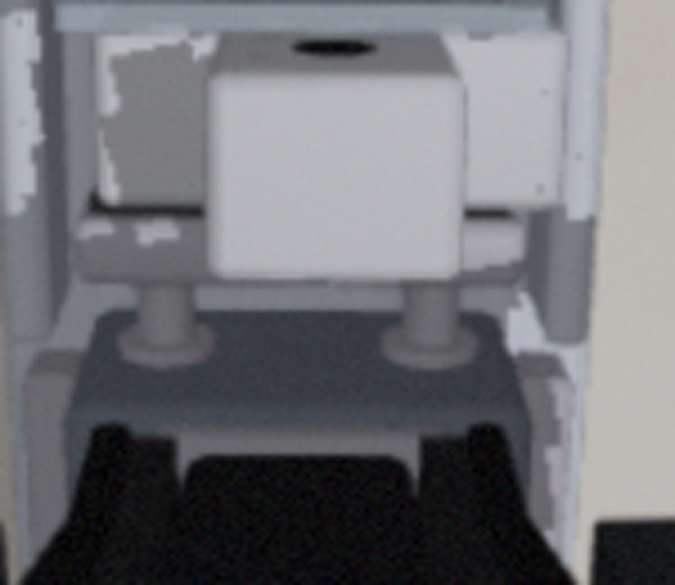

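Everything agrees: the pad is about 9–10 mm into its spring (force about 8.7 mm, travel about 9.9 mm, picture about 10.5 mm). The spacer is against the glass, and the vial and other objects are in place. Handing in.

```bash
python3 -c "
from h import *
s=r.sense();print(s['time_s'],s['tcp_pos'],s['wrist_force'],s['gripper_width'],ticket.finish_job())"
```

```text
the job is handed in; nothing more can be done
16.25 [0.4648 0.1617 0.0578] [-11.1905   3.7549  10.1054] 0.2962341133268911 None
```

I moved the vial from the press to the open bench and stood one spacer in the gap. I then gripped the handle and pushed it about 23 mm, and handed in holding it there at 16.25 s. `finish_job` gives no verdict, so these are my own last checks:

- **Clamping:** the measured gap was about 35.5 mm, so one spacer was enough. The pad met the stack at about 13 mm of travel, and the handle was held short of its 34 mm end stop.
- **Pad depth:** three estimates put the pad about 8.7 mm (force), 9.9 mm (travel) and 10.5 mm (picture) into its spring. They differ by nearly 2 mm, but all are well inside the 4–17 mm limit.
- **Spacer:** it is upright and bearing on the glass, about 2.7 mm off the centre line (limit 8 mm).
- **Rest of the bench:** the vial is upright on the bench, the other two spacers are still in the stand, and nothing else appears to have moved.

Two things did not go as expected. The first move call was refused because its rows lacked keys, so nothing moved. An upward force of about 10 N also built up at the wrist during the push, but the tool height stayed constant.

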